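# Press a hinge pin home on the bench lever press

### The arm

A 7-joint arm with a two-finger parallel gripper is mounted at the origin on a cart in front of the work surface, level with it; the furniture and walls round the work are solid. World frame = base frame: x ahead of the robot, y to its left, z up, the work surface at z = 0. Lengths are in m, angles in rad, forces in N, time in s.
With the tool pointing down it reaches from about 0.425 to 0.95 m from the base axis. Payload 4.7 kg.
Tool frame: the origin (TCP) lies midway between the tips of the shut fingers; the grasp point (between the pads) lies arm.grip_point_offset behind it (arm.grip_point_offset is the distance from the TCP to the grasp point, in m); z points along the fingers, y is the line along which they close (so a half turn about z gives the same grasp; the last joint's range is limited). The gripper opens to 85 mm and grips with 20 to 120 N. Pads are 22 mm wide; open, the fingers measure 114 mm over their backs; the gripper's body (76 mm by 85 mm) begins 54 mm behind the grasp point. The pads swing forward as they close: fully open they stand 13 mm farther back than shut.
Start: joints at [1.159, 0.469, -0.049, 1.532, 0.024, 1.141, -0.082], TCP at [0.252, -0.626, 0.231] pointing down, gripper open.
Joint ranges: [-2.59, 2.59], [-0.33, 1.99], [-1.39, 1.29], [0.1, 2.45], [-1.04, 4.18], [0.21, 1.99], [-2.66, 2.66]. Speed limits (rad/s): [2.57, 2.57, 3.14, 3.14, 3.14, 3.14, 3.14].

### API

Orientations are given as a unit quaternion [x, y, z, w].
In Python, from station import arm gives the robot as it stands. The module is installed in compiled form; this text tells all that it offers.
- The arm moves only by the tool move_arm, never from a script. Its argument "targets" is a list of rows, each an object with "travel": the shift along the world's x, y, z in units of 50 mm (1.0 is 50 mm), a list of three; "twist": the turn, a rotation vector about the world's x, y, z in degrees, a list of three; "fingers": the closure, from -1 (fully open) to 1 (shut). A call has 1 to 12 rows; each row is the pose to reach, as a shift and turn from the pose commanded when the call began; what a row does not reach only later rows make up. A row lasts 1/8 s, in which the tool goes at most 62.5 mm and 10.7 degrees, less where a joint would pass 70% of its speed; a pose out of reach is approached as far as the arm can. A call with a gripper value outside its range is refused whole. The fingers move at their own pace and stop on an object; "squeeze" is the grip in N (left out, the last holds). Time passes only in rows, so rows that repeat a pose let the fingers close. It gives the time, the measured TCP pose, the force, the opening and the grip force at its end, in the units of the state.
- arm.observe(): the state, without advancing time (a new reading comes with each control period).
- arm.camera(name): name is "scene" or "top"; returns a dict with "img" (400x640x3 uint8, red, green, blue), "fx", "fy", "cx", "cy" (pixels), "k1" (the pictures are not rectified: a ray, as slopes to the right and down, at radius r is drawn at 1 + k1 r^2 times it, then the intrinsics apply), "rvec" (rotation vector, rad) and "tvec" (3), from world to camera coordinates, as OpenCV has them. Camera axes: x right, y down, z forward; pixel columns grow to the right and rows downward; lengths in m; the calibration is good to about 2 mm. A picture is of the moment at which its call begins. There is no depth.
- arm.hand_in(): hands the job in; it is judged then, once.
The state is a dict: "clock": time; "joints": joint angles; "joint_velocities": joint speeds; "joint_torque": joint torques, N m; "tcp_pos": TCP position; "eef_rot": TCP orientation; "ft_force": force on the tool from outside, world axes, zero at the start; "torque": the same for the moment, N m; "finger_gap": opening from 0.0 (shut) to 1.0 (fully open); "finger_force": force on a finger pad.
Only numpy, scipy, OpenCV 4.12 (cv2) and the standard library are available. Lean on these libraries where they do the work, as an engineer would, in place of code of your own. Each camera call takes 0.05 s, during which the arm holds its last target. There are 200 camera calls.

### The job

With the lever still locked, lay the loose steel hinge flat in the pocket of the green lever press, its brass pin head towards the plunger, and let go of it. Flip the red safety catch all the way up and over so that it drops open towards you, then take the black grip and pull the lever until the plunger has pushed the pin fully home in the hinge. The pin is set in retaining compound, so finish while holding: keep the lever pulled firmly with the plunger bearing on the pin and do not let go; leave the tape measure, screwdriver and pliers where they lie.

Things in the scene. Friction and masses are not known exactly. Their poses are not given: they have to be found in the camera images.
- hinge: Loose steel hinge opened out flat, 80 mm (x) by 50 mm (y), 0.26 kg. Leaves 5 mm thick; the barrel, 16 mm in diameter, runs along x down the middle, from the underside to 16 mm up. Origin: centre of the underside; z up, x along the barrel to the brass pin head. Pinch it across barrel or leaves. Starts right of the press, pin head away from the robot within 65 degrees.
- pin (a joint): How far the brass hinge pin has been pushed into the barrel, m: 0 as found (the head stands 12 mm clear of the barrel end), 0.012 fully home with the head against the barrel. It slides stiffly, needing about 12 N.
- pin_head (a point): Centre of the outer face of the brass pin head (13 mm in diameter, 4 mm thick) on the hinge's +x end; as found 56 mm from the hinge's origin along its x and 8 mm above its underside.
- nest (a point): Centre of the floor of the open pocket at the robot's end of the press, 40 mm above the bench; z up, x to the plunger. Pocket 84 mm (x) by 54 mm (y): 2 mm play each way round the hinge, whose origin and x belong here. Walls 8 mm high with sloped inner edges, 26 mm finger gaps in the side walls, 20 mm stop block at -x, 22 mm wide slot for pin and plunger at +x.
- quill: Steel plunger, a round bar with a 14 mm nose, sliding along the nest's x line 48 mm above the bench; the lever drives it up to 25 mm towards the nest. Origin at rest: on the bench, 61 mm from the nest centre along the nest's +x; the nose face is then 64 mm from the nest centre. The green housing round it is 48 mm wide, its top 78 mm above the bench.
- catch (a joint): Angle of the red safety catch, rad: 0 locked, lying level from its pivot to the front of the lever as a strut that stops it (starts 0 to 0.12); it swings up and over towards the robot to its rest at 2.2. Past about 1.6 it falls open by itself, before about 1.2 it falls shut, in between it may stay.
- catch_tab (a point): Upper part of the catch's upright red thumb tab, 12 by 12 mm thick; pinch it across the nest's y. Locked, this point lies 40 mm from the pivot along the nest's x and 20 mm above it, the tab's top 8 mm higher, its foot (the strut) 16 mm lower; the lever bar begins 26 mm further along x. It turns with the catch.
- catch_pivot (a point): Axis of the catch, parallel to the nest's y, 48 mm above the bench and about 65 mm to the right (-y) of the press axis. The green cheeks that carry it are 24 mm wide over all and 8 mm in radius round it.
- lever (a joint): Angle by which the lever has been pulled, rad: 0 at rest (furthest from the robot), 0.41 end of travel; seen from above it turns clockwise, so the grip comes towards the robot. Plunger travel 0.06 m per rad; the pin is home at about 0.36. A spring pulls back with 3 N at the grip at rest, 6 N at the end; pushing the pin adds about 4 N.
- lever_pivot (a point): Vertical axis of the lever, 48 mm above the bench. The grip stands 215 mm from it.
- handle: Black upright plastic grip on the free end of the lever, round and turning freely on its spindle, about 25 mm in diameter and 45 mm high. Origin: centre of its foot, 54 mm above the bench on the 12 mm thick, 18 mm wide lever bar.
- lever_grip (a point): Centre of the black grip, 24 mm above its foot (78 mm above the bench).
- tape_measure: Yellow tape measure, 74 x 82 x 35 mm, lying on the bench; leave alone. Origin: centre of its underside.
- screwdriver: Screwdriver with a red handle, 231 mm long, lying on the bench; leave alone. Origin: centre of its underside.
- pliers: Pliers with yellow handles, 167 x 50 x 12 mm, lying on the bench; leave alone. Origin: centre of its underside.

How it is judged:
By the outcome, as a careful person would: the job done as asked, in the order asked, and still so for the second after the job is handed in, while the arm keeps its last pose, push and grip.
It also fails if it takes over 61 s, if anything falls off the work surface, if the arm or the gripper's body presses on something with over 40 N, if the wrist force passes 120 N, or if a joint passes its speed limit or range.

## Working session

There is one attempt and no reset: what is moved stays moved. The work goes in short steps, Python scripts to look and compute and a tool call to move; the robot and the scene stay as the last step left them, time stands still between calls to the robot, and variables do not carry over. Pictures are saved under pics/ and viewed, at most 10 in all, crops included, and the job is handed in when it is done.

Besides the shell and the picture viewer there is one more tool, called in YAML: its name, and indented under it one key for each argument. move_arm: Moves the arm, as the interface text tells. Its arguments: {"type":"object","properties":{"targets":{"type":"array"},"squeeze":{"type":"number"}},"required":["targets"]}

```bash
mkdir -p pics
cat > h.py <<'E'
import numpy as np, cv2
from station import arm
def cam(n):
    c=arm.camera(n); c['R']=cv2.Rodrigues(np.array(c['rvec'],float))[0]; c['t']=np.array(c['tvec'],float).ravel(); return c
def ray(c,u,v):
    d=np.array([(u-c['cx'])/c['fx'],(v-c['cy'])/c['fy']]); s=d.copy()
    for _ in range(20): s=d/(1+c['k1']*(s@s))
    return -c['R'].T@c['t'], c['R'].T@np.array([s[0],s[1],1.])
def onz(c,u,v,z):
    o,d=ray(c,u,v); return o+d*(z-o[2])/d[2]
def proj(c,P):
    p=c['R']@np.array(P,float)+c['t']; s=p[:2]/p[2]; s=s*(1+c['k1']*(s@s)); return np.array([c['fx']*s[0]+c['cx'],c['fy']*s[1]+c['cy']])
def save(c,n): cv2.imwrite('pics/'+n,cv2.cvtColor(c['img'],cv2.COLOR_RGB2BGR))
E
python3 - <<'E'
from h import *
for n in('top','scene'):
    c=cam(n); save(c,n+'0.png'); print(n,c['fx'],c['k1'],-c['R'].T@c['t'],c['R'][2])
o=arm.observe(); print(o, arm.grip_point_offset)
E
```

```text
top 424.6970538622548 -0.10703748417282334 [0.47850921 0.06681966 1.24844232] [ 0.04943906  0.00362623 -0.99877056]
scene 410.7070395871925 -0.059945423826321294 [-0.22453916  0.70435584  0.60849423] [ 0.68218483 -0.57021513 -0.45768828]
{'clock': 0.1, 'joints': array([ 1.15909891,  0.46938131, -0.04857845,  1.53357759,  0.02415873,
        1.14100542, -0.08232715]), 'joint_velocities': array([-0.00065094, -0.00087413, -0.00195004, -0.00265235, -0.00143263,
        0.00117005,  0.00105609]), 'joint_torque': array([ 1.28828957e-03, -5.11513031e+01, -4.71714057e-02, -2.38388979e+01,
        1.07326795e-02,  4.44143603e-03,  3.00348222e-05]), 'tcp_pos': array([ 0.25191535, -0.62566183,  0.23035117]), 'eef_rot': array([ 9.81737610e-01,  1.90237929e-01, -2.29817140e-04, -8.62227064e-04]), 'ft_force': array([-1.03061232, -0.25754697,  0.49861253]), 'torque': array([-0.00543359, -0.04591869,  0.04124578]), 'finger_force': 0.0, 'finger_gap': 0.998475930356066} 0.0187
```

View pics/top0.png

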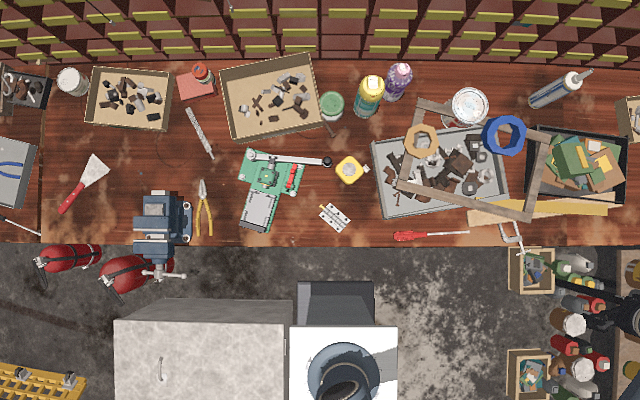

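View pics/scene0.png

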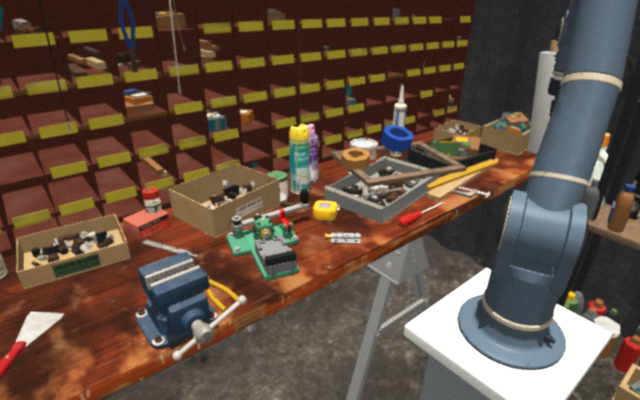

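The top view shows the press at about (265,190), the hinge at (334,216), the black grip at (327,161), the red catch at (293,178) and the tape at (350,170). I'll zoom in on this area.

Run:
```python
from h import *
c=cam('top'); im=c['img'][140:245,230:370]
cv2.imwrite('pics/topz.png',cv2.cvtColor(cv2.resize(im,None,fx=5.7,fy=5.7,interpolation=cv2.INTER_CUBIC),cv2.COLOR_RGB2BGR))
c=cam('scene'); im=c['img'][180:290,220:370]
cv2.imwrite('pics/scz.png',cv2.cvtColor(cv2.resize(im,None,fx=5.3,fy=5.3,interpolation=cv2.INTER_CUBIC),cv2.COLOR_RGB2BGR))
```

```text
(no output)
```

View pics/topz.png

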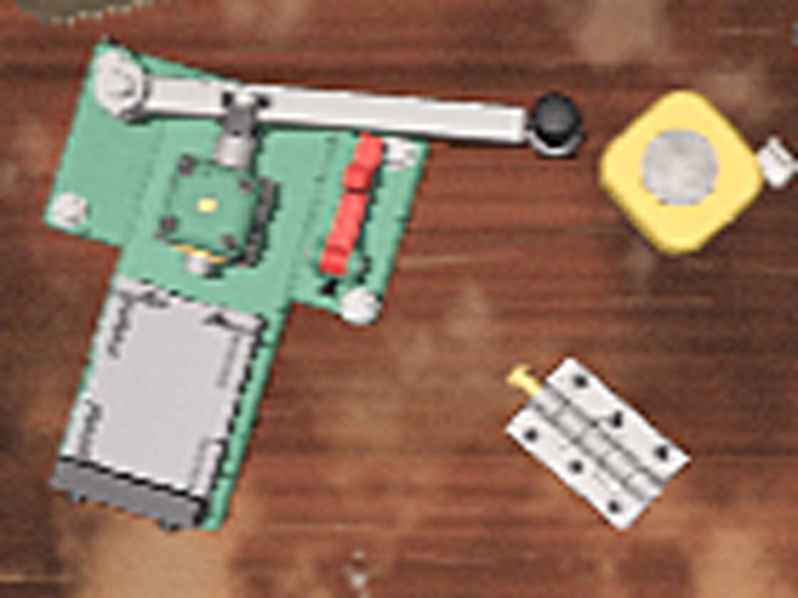

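View pics/scz.png

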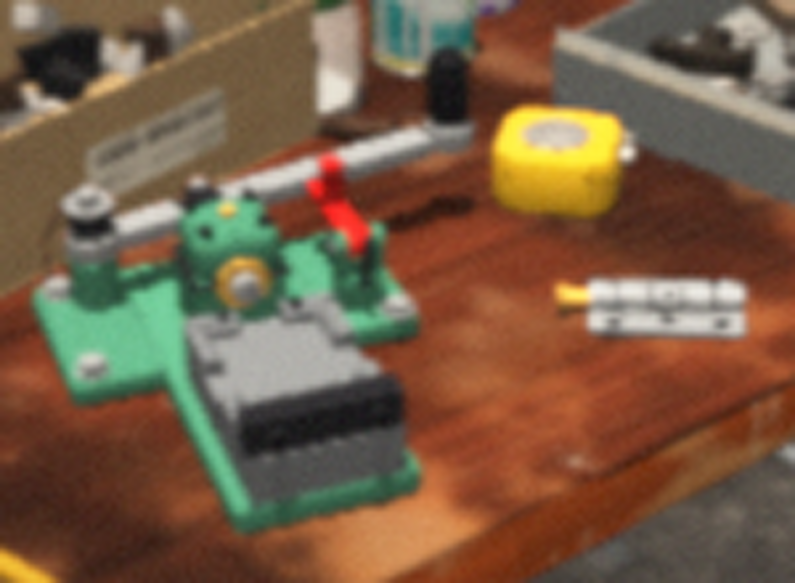

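```bash
cat > m.py <<'E'
from h import *
T=cam('top'); S=cam('scene')
def z(u,v,h): return onz(T,230+(u+.5)/5.7-.5,140+(v+.5)/5.7-.5,h)
def big(m,roi):
    x0,y0,x1,y1=roi; k=np.zeros_like(m); k[y0:y1,x0:x1]=m[y0:y1,x0:x1]
    n,l,s,ce=cv2.connectedComponentsWithStats(k); i=1+np.argmax(s[1:,4]); return (l==i).astype(np.uint8)
def masks(c):
    h=cv2.cvtColor(c['img'],cv2.COLOR_RGB2HSV).astype(int); H,Sa,V=h[...,0],h[...,1],h[...,2]
    return dict(gray=((Sa<50)&(V>110)).astype(np.uint8),red=(((H<6)|(H>174))&(Sa>170)&(V>150)).astype(np.uint8),green=((H>60)&(H<90)&(Sa>60)).astype(np.uint8),dark=(V<60).astype(np.uint8),brass=((H>18)&(H<32)&(Sa>110)&(V>150)).astype(np.uint8))
E
python3 - <<'E'
from m import *
mt=masks(T)
def rect(m,h):
    pts=np.argwhere(m)[:,::-1].astype(float)
    W=np.array([onz(T,*p,h)[:2] for p in pts]); r=cv2.minAreaRect((W*1000).astype(np.float32)); 
    q=W-W.mean(0); w,v=np.linalg.eigh(q.T@q); a=v[:,1]*np.sign(v[0,1])
    return r,W.mean(0),np.degrees(np.arctan2(a[1],a[0])),len(pts)
print('nest',rect(big(mt['gray'],(235,185,280,230)),.044))
print('hinge',rect(big(mt['gray'],(315,195,355,240)),.005))
print('red',rect(big(mt['red'],(280,155,305,195)),.065))
b=big(mt['brass'],(315,195,330,212)); print('brass',rect(b,.008))
print('grip',rect(big(mt['dark'],(318,150,335,170)),.095))
for n,p in dict(nose=(200,265,.048),dot=(207,205,.08),pivot=(118,72,.08),blockL=(52,485,.06),blockR=(207,522,.06)).items(): print(n,z(*p))
E
```

```text
nest (((489.3282165527344, 251.0159912109375), (77.96269226074219, 112.97164154052734), 73.326904296875), array([0.49162881, 0.2504726 ]), np.float64(-20.336382638232827), 989)
hinge (((470.2951354980469, 29.119932174682617), (80.28057861328125, 50.906654357910156), 49.06235122680664), array([0.47014371, 0.02923225]), np.float64(50.036493932032), 462)
red (((556.3141479492188, 161.86013793945312), (2.8008205890655518, 8.410051345825195), 0.23902945220470428), array([0.55651671, 0.16126165]), np.float64(81.82247270369409), 7)
brass (((499.05255126953125, 66.56306457519531), (4.1288604736328125, 0.0), -134.73312377929688), array([0.49905255, 0.06656306]), np.float64(45.2668572733952), 2)
grip (((621.2362670898438, 47.36264419555664), (19.405378341674805, 21.32676887512207), 45.07770919799805), array([0.62045831, 0.04837162]), np.float64(-56.92974614926395), 27)
nose [0.55836332 0.22816185 0.048     ]
dot [0.58543722 0.22079889 0.08      ]
pivot [0.65043672 0.26524862 0.08      ]
blockL [0.44876474 0.29864979 0.06      ]
blockR [0.4311831 0.221817  0.06     ]
```

Run:
```python
from m import *
im=np.mean([cam('top')['img'].astype(float) for _ in range(6)],0).astype(np.uint8)
g=cv2.resize(im[140:245,230:370],None,fx=4,fy=4,interpolation=cv2.INTER_CUBIC)
cv2.imwrite('pics/g.png',g)
seen=[]
for ch in (0,1,2):
    L=cv2.createLineSegmentDetector(cv2.LSD_REFINE_ADV).detect(np.ascontiguousarray(g[...,ch]))[0][:,0]
    for l in L:
        if np.hypot(l[0]-l[2],l[1]-l[3])<45 or max(l[0],l[2])>320: continue
        P=[onz(T,230+(l[i]+.5)/4-.5,140+(l[i+1]+.5)/4-.5,.048)[:2] for i in(0,2)]
        d=P[1]-P[0]; a=np.degrees(np.arctan2(d[1],d[0]))
        print(ch,(l*5.7/4).round().astype(int),P[0].round(4),P[1].round(4),'len',(np.hypot(*d)*1000).round(),'ang90',((a+45)%90-45).round(1))
```

```text
0 [236  81 163  78] [0.6508 0.2112] [0.652  0.2479] len 37.0 ang90 -1.8
0 [138 109 217 113] [0.6364 0.2601] [0.6342 0.2207] len 39.0 ang90 -3.3
0 [346 131 270 131] [0.6253 0.1556] [0.6257 0.1939] len 38.0 ang90 -0.5
0 [242 436 268 351] [0.4732 0.2061] [0.5154 0.1936] len 44.0 ang90 -16.5
0 [377 524 270 523] [0.4304 0.139 ] [0.4304 0.192 ] len 53.0 ang90 -0.0
0 [338  65 450  62] [0.6587 0.1604] [0.6603 0.1043] len 56.0 ang90 1.6
0 [220  63 336  66] [0.6595 0.2193] [0.6584 0.1612] len 58.0 ang90 -1.1
0 [332 454 254 453] [0.4646 0.1613] [0.4647 0.2003] len 39.0 ang90 -0.2
1 [302 299 368 327] [0.5415 0.1772] [0.5279 0.1441] len 36.0 ang90 -22.3
1 [155 109 227 115] [0.6365 0.2514] [0.6337 0.2154] len 36.0 ang90 -4.5
1 [348 131 268 130] [0.6255 0.1547] [0.6259 0.1948] len 40.0 ang90 -0.6
1 [ 85 369  57 458] [0.5061 0.2849] [0.4619 0.2985] len 46.0 ang90 -17.1
1 [225 500 273 346] [0.4415 0.2144] [0.5179 0.1912] len 80.0 ang90 -16.9
1 [405 213 426 146] [0.5844 0.1262] [0.6184 0.116 ] len 35.0 ang90 -16.7
1 [ 95  48  71 126] [0.6673 0.2823] [0.6279 0.2941] len 41.0 ang90 -16.7
1 [ 71 126  42 
[... 153 characters left out ...]
305 0.1399] [0.4305 0.192 ] len 52.0 ang90 -0.0
2 [156 109 227 115] [0.6363 0.2513] [0.6337 0.2154] len 36.0 ang90 -4.2
2 [348 131 268 130] [0.6254 0.1547] [0.6258 0.1948] len 40.0 ang90 -0.5
2 [ 79 390  57 458] [0.4956 0.2881] [0.4619 0.2984] len 35.0 ang90 -17.0
2 [202  71 139  53] [0.6557 0.2283] [0.6649 0.2602] len 33.0 ang90 -16.0
2 [404 215 425 145] [0.5836 0.1263] [0.6185 0.1163] len 36.0 ang90 -16.1
2 [236 466 282 316] [0.4582 0.2091] [0.5332 0.1867] len 78.0 ang90 -16.7
2 [380 293 402 223] [0.5449 0.138 ] [0.5798 0.1275] len 37.0 ang90 -16.8
2 [ 83  86  55 178] [0.6481 0.2882] [0.6014 0.3017] len 49.0 ang90 -16.2
2 [355 523 272 523] [0.4305 0.1496] [0.4304 0.1911] len 42.0 ang90 0.1
```

```bash
cat >> m.py <<'E'
yaw=np.radians(-16.7); X=np.array([np.cos(yaw),np.sin(yaw),0]); Y=np.array([-X[1],X[0],0]); Zv=np.array([0,0,1.])
nest=X*.4052+Y*.3795+Zv*.040
def tri(pt,ps):
    A=[];b=[]
    for c,p in((T,pt),(S,ps)):
        o,d=ray(c,*p); d/=np.linalg.norm(d); M=np.eye(3)-np.outer(d,d); A.append(M); b.append(M@o)
    return np.linalg.solve(sum(A),sum(b))
def loc(P): q=np.array(P)-nest; return np.array([q@X,q@Y,P[2]])
def crop(c,roi,f,segs):
    x0,y0,x1,y1=roi; a=cv2.resize(c['img'][y0:y1,x0:x1],None,fx=f,fy=f,interpolation=cv2.INTER_CUBIC)
    for P,col in segs:
        q=np.array([(proj(c,p)-[x0,y0]+.5)*f-.5 for p in P])
        if len(q)==1: cv2.drawMarker(a,tuple(q[0].round().astype(int).tolist()),col,1,14,1)
        else: cv2.polylines(a,[q.round().astype(np.int32)],False,col,1)
    return a
def box(o,a,b,x0,x1,y0,y1): return [o+a*u+b*v for u,v in((x0,y0),(x1,y0),(x1,y1),(x0,y1),(x0,y0))]
E
python3 - <<'E'
from m import *
w=Zv*.008
hy=np.radians(49.3); hx=np.array([np.cos(hy),np.sin(hy),0]); hyv=np.array([-hx[1],hx[0],0]); hc=np.array([.4703,.0291,.005])
segs=[(box(nest+w,X,Y,-.042,.042,-.027,.027),(255,0,255)),([nest+X*.064+w],(255,255,0)),([nest+w+X*.042,nest+w+X*.15],(0,255,255)),
 (box(hc,hx,hyv,-.04,.04,-.025,.025),(255,0,255)),([hc+hx*.056+Zv*.003],(0,0,255))]
a=crop(T,(236,150,346,236),7,segs); b=crop(S,(225,205,365,285),5.5,segs)
h=np.zeros((600,a.shape[1]//1,3),np.uint8)
cv2.imwrite('pics/ov1.png',a[:600,:,::-1]); cv2.imwrite('pics/ov2.png',b[:,:,::-1])
for n,t,s in(('nose',(200,264),(243,284)),('tabtop',(369,148),(330,163)),('gripTop',(557,108),(449,57))):
    P=tri((230+(t[0]+.5)/5.7-.5,140+(t[1]+.5)/5.7-.5),(220+(s[0]+.5)/5.3-.5,180+(s[1]+.5)/5.3-.5)); print(n,P.round(4),loc(P).round(4))
E
```

```text
nose [0.5596 0.229  0.0503] [0.0649 0.0007 0.0503]
tabtop [0.6143 0.1421 0.0656] [ 0.1424 -0.0668  0.0656]
gripTop [0.6308 0.0504 0.0939] [ 0.1845 -0.15    0.0939]
```

View pics/ov1.png

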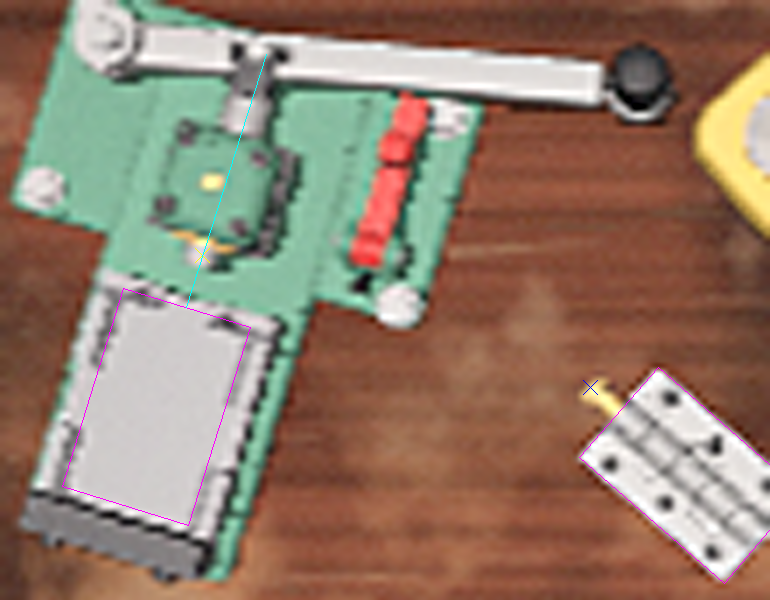

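View pics/ov2.png

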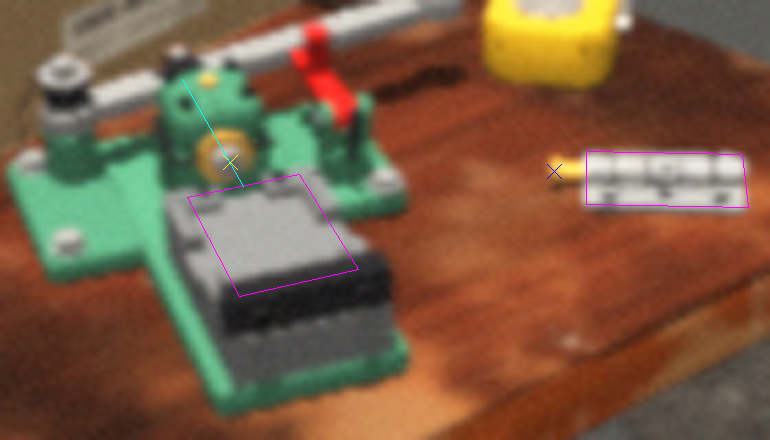

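The overlay puts the hinge outline right on target, and the pocket fits sideways but may sit about 4 mm too far along +x. I'll check intensity profiles along the nest axes.

Run:
```python
from m import *
im=np.mean([cam('top')['img'].astype(float) for _ in range(8)],0).astype(np.float32)
def prof(ps):
    q=np.array([proj(T,p) for p in ps],np.float32); return cv2.remap(im,q[:,:1],q[:,1:],cv2.INTER_CUBIC)[:,0]
def show(name,f,s): 
    print(name); print(' '.join('%d:%d/%d/%d'%(t*1000,*p) for t,p in zip(s,prof([f(t) for t in s]))))
s=np.arange(.044,.084,.002)
for y in(-.002,.002): show('nose y%.3f'%y,lambda t:nest+X*t+Y*y+Zv*.014,s)
for y in(-.018,.018): show('+xwall y%.3f'%y,lambda t:nest+X*t+Y*y+Zv*.008,np.arange(.03,.062,.002))
for y in(-.015,.0,.015): show('-x stop y%.3f (z60)'%y,lambda t:nest+X*t+Y*y+Zv*.02,np.arange(-.070,-.030,.002))
show('y profile x=-.03 z48',lambda t:nest+X*-.03+Y*t+Zv*.008,np.arange(-.050,.05,.002))
show('y nose x=.068 z.05',lambda t:nest+X*.068+Y*t+Zv*.01,np.arange(-.016,.018,.002))
```

```text
nose y-0.002
44:208/201/202 46:98/123/108 48:93/149/120 50:141/199/170 52:139/193/165 54:139/193/165 56:137/193/165 58:131/185/156 60:184/196/186 62:227/209/214 64:201/196/198 66:198/190/199 68:231/211/181 70:248/212/133 72:136/155/111 74:80/146/128 76:116/170/143 78:133/188/160 80:139/193/166 82:135/188/161 84:134/186/158
nose y0.002
44:197/181/187 46:143/147/144 48:133/189/161 50:140/204/172 52:138/192/164 54:139/194/164 56:131/195/162 58:150/193/170 60:207/197/197 62:233/216/220 64:226/219/227 66:217/212/221 68:260/249/186 70:203/209/130 72:73/111/92 74:84/136/118 76:120/172/145 78:131/184/157 80:137/189/162 82:136/188/160 84:132/186/158
+xwall y-0.018
30:208/204/203 32:210/207/205 34:213/210/209 36:221/217/216 38:152/149/149 40:57/55/57 42:74/69/70 44:154/143/145 46:181/175/176 48:130/160/143 50:115/174/143 52:139/196/166 54:138/191/163 56:137/190/162 58:138/191/162 60:137/190/162
+xwall y0.018
30:205/202/201 32:207/203/202 34:218/214/213 36:192/190/189 38:129/127/128 40:108/105/105 42:99/94/95 44:120/113/115 46:184/169/174 48:159/181/168 50:138/202/168 52:141/199/169 54:140/193/
[... 1417 characters left out ...]
 -9:207/204/203 -7:207/204/203 -5:207/204/203 -3:208/204/203 -1:207/203/203 0:207/202/203 2:207/202/203 4:207/202/203 6:207/202/203 8:206/202/203 10:206/202/202 12:206/202/202 14:205/202/201 16:205/201/200 18:206/201/201 20:207/202/203 22:214/210/210 24:195/191/191 26:144/141/141 28:108/106/106 30:138/136/134 32:201/197/196 34:224/217/219 36:204/208/208 38:159/165/155 40:142/113/91 42:142/86/58 44:149/92/66 46:149/94/70 48:148/95/71
y nose x=.068 z.05
-16:90/124/110 -14:63/94/79 -12:80/90/67 -10:125/113/72 -8:185/147/91 -6:221/175/119 -4:214/180/139 -2:222/199/173 0:244/235/205 2:260/252/196 4:250/221/164 5:217/177/130 8:184/167/125 10:186/182/133 12:201/197/142 13:194/206/163 16:158/200/170
```

```bash
sed -i 's/X\*.4052/X*.4007/' m.py
python3 - <<'E'
from m import *
f=lambda u,v:(236+(u+.5)/7-.5,150+(v+.5)/7-.5); g=lambda u,v:(225+(u+.5)/5.5-.5,205+(v+.5)/5.5-.5)
print('nest',nest)
for n,t,s in(('tabtop',f(402,140),g(317,30)),('tabtopB',f(412,108),g(317,30)),('leverpivtop',f(103,33),g(64,68))):
    P=tri(t,s); print(n,P.round(4),loc(P).round(4))
for px in(.085,.088,.091,.094,.097):
    p=nest+X*px+Y*-.065+Zv*.008; print(px,'tabtop pred top',((proj(T,p+X*.04+Zv*.028)-[236,150]+.5)*7).round(),'scene',((proj(S,p+X*.04+Zv*.028)-[225,205]+.5)*5.5).round(),'piv',((proj(S,p)-[225,205]+.5)*5.5).round(),((proj(T,p)-[236,150]+.5)*7).round())
import numpy as np
im=np.mean([cam('top')['img'].astype(float) for _ in range(6)],0).astype(np.float32)
def prof(f,s):
    q=np.array([proj(T,f(t)) for t in s],np.float32); r=cv2.remap(im,q[:,:1],q[:,1:],cv2.INTER_CUBIC)[:,0]
    print(' '.join('%d:%d/%d/%d'%(t*1000,*p) for t,p in zip(s,r)))
for y in(-.062,-.065,-.068): print(y); prof(lambda t:nest+X*t+Y*y+Zv*.02,np.arange(.076,.17,.003))
E
```

```text
nest [0.49285279 0.24834828 0.04      ]
tabtop [0.6032 0.1465 0.0725] [ 0.135  -0.0658  0.0725]
tabtopB [0.6153 0.1412 0.0659] [ 0.1481 -0.0674  0.0659]
leverpivtop [0.6455 0.2661 0.0735] [0.1411 0.0609 0.0735]
0.085 tabtop pred top [392. 163.] scene [322.  33.] piv [350. 121.] [368. 264.]
0.088 tabtop pred top [394. 155.] scene [320.  31.] piv [348. 118.] [370. 256.]
0.091 tabtop pred top [397. 148.] scene [319.  28.] piv [346. 115.] [372. 249.]
0.094 tabtop pred top [399. 141.] scene [317.  25.] piv [344. 112.] [374. 242.]
0.097 tabtop pred top [401. 134.] scene [315.  23.] piv [342. 109.] [377. 235.]
-0.062
76:113/154/131 79:101/169/141 82:101/99/81 85:222/59/57 88:249/79/78 91:257/90/90 94:222/62/61 97:231/83/80 100:261/109/106 103:257/113/108 106:255/111/107 109:255/95/95 112:253/111/104 115:255/110/105 118:255/107/103 121:270/101/99 124:153/63/60 127:204/57/57 130:263/99/98 133:254/97/95 136:236/72/70 139:235/86/84 142:256/117/111 145:255/105/103 148:256/97/93 151:261/116/108 154:184/71/61 157:133/132/131 160:239/237/235 163:231/226/224 166:223/219/217 169:222/218/216
-0.065
76
[... 250 characters left out ...]
48/54/52 130:271/117/111 133:257/105/99 136:227/80/76 139:231/93/90 142:260/117/113 145:254/109/105 148:256/112/108 151:273/115/112 154:133/75/65 157:74/107/101 160:229/224/222 163:240/235/232 166:222/218/215 169:220/217/215
-0.068
76:20/24/23 79:12/11/16 82:73/108/90 85:213/56/55 88:247/72/71 91:253/115/110 94:230/53/54 97:235/85/83 100:256/119/115 103:256/108/104 106:255/117/113 109:256/117/113 112:252/104/101 115:256/113/110 118:255/120/116 121:256/105/101 124:221/76/73 127:107/31/28 130:204/60/58 133:220/59/57 136:195/61/59 139:228/88/87 142:260/109/104 145:255/115/109 148:253/113/107 151:256/91/86 154:207/94/84 157:47/90/81 160:221/212/212 163:240/235/233 166:224/220/217 169:221/218/215
```

The measurements agree: nest at (0.4929, 0.2483) with yaw -16.7°, hinge at (0.4703, 0.0291) with yaw 49.3°, and tab near (0.600, 0.148). First I'll move over the hinge.

move_arm:
  targets:
    - {"travel": [0.37, 1.1, 0.2], "twist": [0, 0, 2.3], "fingers": -0.4}
    - {"travel": [0.73, 2.2, 0.2], "twist": [0, 0, 4.6], "fingers": -0.4}
    - {"travel": [1.1, 3.3, 0.2], "twist": [0, 0, 6.9], "fingers": -0.4}
    - {"travel": [1.46, 4.4, 0.2], "twist": [0, 0, 9.2], "fingers": -0.4}
    - {"travel": [1.83, 5.5, 0.2], "twist": [0, 0, 11.5], "fingers": -0.4}
    - {"travel": [2.2, 6.6, 0.2], "twist": [0, 0, 13.8], "fingers": -0.4}
    - {"travel": [2.56, 7.7, 0.2], "twist": [0, 0, 16.1], "fingers": -0.4}
    - {"travel": [2.93, 8.8, 0.2], "twist": [0, 0, 18.4], "fingers": -0.4}
    - {"travel": [3.3, 9.9, 0], "twist": [0, 0, 20.7], "fingers": -0.4}
    - {"travel": [3.66, 11, -0.2], "twist": [0, 0, 23], "fingers": -0.4}
    - {"travel": [4.02, 12.1, -0.5], "twist": [0, 0, 25.2], "fingers": -0.4}
    - {"travel": [4.37, 13.1, -0.9], "twist": [0, 0, 27.3], "fingers": -0.4}
  squeeze: 60

```text
clock: 3.2
tcp_pos: [0.4717, 0.0308, 0.1867]
eef_rot: [0.909, 0.417, 0.001, 0.001]
ft_force: [-0.1, -0.7, -0.1]
finger_gap: 0.698
finger_force: 0.0
```

move_arm:
  targets:
    - {"travel": [0, 0, -0.8], "twist": [0, 0, 0], "fingers": -0.4}
    - {"travel": [0, 0, -1.6], "twist": [0, 0, 0], "fingers": -0.4}
    - {"travel": [0, 0, -2.4], "twist": [0, 0, 0], "fingers": -0.4}
    - {"travel": [0, 0, -2.8], "twist": [0, 0, 0], "fingers": -0.4}
    - {"travel": [0, 0, -2.8], "twist": [0, 0, 0], "fingers": -0.4}
    - {"travel": [0, 0, -2.8], "twist": [0, 0, 0], "fingers": -0.4}

```text
clock: 3.95
tcp_pos: [0.4715, 0.029, 0.0472]
eef_rot: [0.909, 0.417, 0.001, 0.0]
ft_force: [0.4, -0.7, -0.2]
finger_gap: 0.701
finger_force: 0.0
```

```bash
cat > st.py <<'E'
from h import *
from scipy.spatial.transform import Rotation as Ro
o=arm.observe(); R=Ro.from_quat(o['eef_rot']).as_matrix()
print('t%.2f tcp %s closeline %.1f tilt z %s F %s T %s gap %.1fmm ff %.1f j %s'%(o['clock'],o['tcp_pos'].round(4),np.degrees(np.arctan2(R[1,1],R[0,1]))%180,R[:,2].round(3),o['ft_force'].round(1),o['torque'].round(2),o['finger_gap']*85,o['finger_force'],o['joints'].round(2)))
E
python3 st.py
```

```text
t3.95 tcp [0.4715 0.029  0.0472] closeline 139.2 tilt z [ 0.002  0.    -1.   ] F [ 0.4 -0.7 -0.2] T [-0.   -0.04 -0.02] gap 59.6mm ff 0.0 j [ 0.24  0.45 -0.47  2.15  0.35  0.62 -1.2 ]
```

move_arm:
  targets:
    - {"travel": [-0.02, 0, -0.4], "twist": [0, 0, 0], "fingers": -0.4}
    - {"travel": [-0.02, 0, -0.8], "twist": [0, 0, 0], "fingers": -0.4}
    - {"travel": [-0.02, 0, -0.9], "twist": [0, 0, 0], "fingers": -0.4}
    - {"travel": [-0.02, 0, -0.94], "twist": [0, 0, 0], "fingers": -0.4}
    - {"travel": [-0.02, 0, -0.94], "twist": [0, 0, 0], "fingers": -0.4}

```text
clock: 4.58
tcp_pos: [0.4703, 0.0289, 0.0001]
eef_rot: [0.909, 0.417, 0.001, 0.0]
ft_force: [0.6, -0.7, 0.6]
finger_gap: 0.703
finger_force: 0.0
```

move_arm:
  targets:
    - {"travel": [0, 0, -0.03], "twist": [0, 0, 0], "fingers": -0.4}
    - {"travel": [0, 0, -0.06], "twist": [0, 0, 0], "fingers": -0.4}
    - {"travel": [0, 0, -0.06], "twist": [0, 0, 0], "fingers": -0.4}

```text
clock: 4.95
tcp_pos: [0.4696, 0.0288, -0.0037]
eef_rot: [0.909, 0.417, -0.0, 0.0]
ft_force: [-0.9, 1.4, 0.0]
finger_gap: 0.697
finger_force: 0.0
```

move_arm:
  targets:
    - {"travel": [0, 0, 0.03], "twist": [0, 0, 0], "fingers": -0.4}
    - {"travel": [0, 0, 0.03], "twist": [0, 0, 0], "fingers": -0.1}
    - {"travel": [0, 0, 0.03], "twist": [0, 0, 0], "fingers": 0.2}
    - {"travel": [0, 0, 0.03], "twist": [0, 0, 0], "fingers": 0.2}
    - {"travel": [0, 0, 0.03], "twist": [0, 0, 0], "fingers": 0.2}
    - {"travel": [0, 0, 0.03], "twist": [0, 0, 0], "fingers": 0.2}

```text
clock: 5.7
tcp_pos: [0.4701, 0.0288, -0.0013]
eef_rot: [0.909, 0.417, 0.0, 0.0]
ft_force: [-1.6, -1.1, 9.4]
finger_gap: 0.562
finger_force: 60.2
```

move_arm:
  targets:
    - {"travel": [0, 0, 0.2], "twist": [0, 0, 0], "fingers": 0.2}
    - {"travel": [0, 0, 0.6], "twist": [0, 0, 0], "fingers": 0.2}
    - {"travel": [0, 0, 1.2], "twist": [0, 0, 0], "fingers": 0.2}
    - {"travel": [0, 0, 1.9], "twist": [0, 0, 0], "fingers": 0.2}
    - {"travel": [0, 0, 2.4], "twist": [0, 0, 0], "fingers": 0.2}
    - {"travel": [0, 0, 2.4], "twist": [0, 0, 0], "fingers": 0.2}

```text
clock: 6.45
tcp_pos: [0.4706, 0.0289, 0.1193]
eef_rot: [0.909, 0.416, 0.002, 0.001]
ft_force: [0.1, 0.2, -4.2]
finger_gap: 0.554
finger_force: 62.4
```

```bash
python3 st.py
python3 - <<'E'
from m import *
o=arm.observe(); tc=o['tcp_pos']
a=T['img'][150:250,270:380]; b=S['img'][150:260,270:400]
a=cv2.resize(a,(396,360),interpolation=cv2.INTER_CUBIC); b=cv2.resize(b,(404,360),interpolation=cv2.INTER_CUBIC)
cv2.imwrite('pics/grasp.png',np.hstack([a,b])[:,:,::-1])
E
```

```text
t6.45 tcp [0.4706 0.0289 0.1193] closeline 139.2 tilt z [ 0.004 -0.    -1.   ] F [ 0.1  0.2 -4.2] T [-0.05  0.01 -0.01] gap 47.1mm ff 62.4 j [ 0.31  0.33 -0.55  2.1   0.25  0.77 -1.11]
```

View pics/grasp.png

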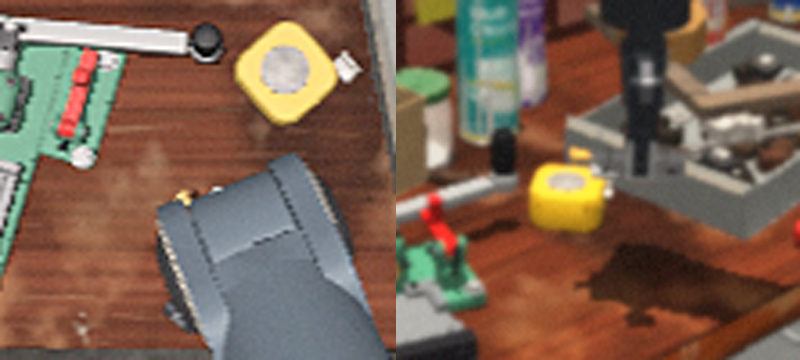

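move_arm:
  targets:
    - {"travel": [0.05, 0.5, 0], "twist": [0, 0, -7.5], "fingers": 0.2}
    - {"travel": [0.1, 1.0, 0], "twist": [0, 0, -15], "fingers": 0.2}
    - {"travel": [0.15, 1.5, 0], "twist": [0, 0, -22.5], "fingers": 0.2}
    - {"travel": [0.2, 2.0, 0], "twist": [0, 0, -30], "fingers": 0.2}
    - {"travel": [0.25, 2.5, 0], "twist": [0, 0, -37.5], "fingers": 0.2}
    - {"travel": [0.3, 3.0, 0], "twist": [0, 0, -45], "fingers": 0.2}
    - {"travel": [0.35, 3.5, 0], "twist": [0, 0, -52.5], "fingers": 0.2}
    - {"travel": [0.4, 4.0, 0], "twist": [0, 0, -60], "fingers": 0.2}
    - {"travel": [0.45, 4.39, 0], "twist": [0, 0, -65.9], "fingers": 0.2}
    - {"travel": [0.45, 4.39, -0.3], "twist": [0, 0, -65.9], "fingers": 0.2}
    - {"travel": [0.45, 4.39, -0.5], "twist": [0, 0, -65.9], "fingers": 0.2}
    - {"travel": [0.45, 4.39, -0.5], "twist": [0, 0, -65.9], "fingers": 0.2}

```text
clock: 8.05
tcp_pos: [0.491, 0.2462, 0.0908]
eef_rot: [0.989, -0.145, -0.002, 0.002]
ft_force: [0.1, -0.2, -3.2]
finger_gap: 0.555
finger_force: 62.5
```

```bash
python3 st.py
python3 - <<'E'
from m import *
print(loc(tri((270+183/3.6-.5,150+198/3.6-.5),(270+182/3.108-.5,150+153/3.27-.5))), 'dist from old tcp',tri((270+183/3.6-.5,150+198/3.6-.5),(270+182/3.108-.5,150+153/3.27-.5))-[.4706,.0289,.1193])
hz=.094; c=nest+Zv*(hz-.04)
segs=[([c+X*.056+Zv*.008],(0,0,255)),(box(nest+Zv*.008,X,Y,-.042,.042,-.027,.027),(255,0,255)),([c+X*.04-Y*.025,c+X*.04+Y*.025],(0,255,0)),([c-X*.04-Y*.025,c-X*.04+Y*.025],(0,255,0))]
a=crop(T,(236,150,306,236),5.8,segs); b=crop(S,(225,170,325,285),4,segs)
h=max(a.shape[0],b.shape[0]); q=[cv2.copyMakeBorder(i,0,h-i.shape[0],0,0,0) for i in(a,b)]; o=np.hstack(q); print(o.shape)
cv2.imwrite('pics/over.png',o[:,:800,::-1])
E
```

```text
t8.05 tcp [0.491  0.2462 0.0908] closeline 73.3 tilt z [-0.004 -0.003 -1.   ] F [ 0.1 -0.2 -3.2] T [ 0.04  0.03 -0.02] gap 47.2mm ff 62.5 j [-0.3   0.45 -0.31  1.95  0.19  0.77 -2.58]
[ 0.06242624 -0.16866255  0.12970755] dist from old tcp [0.03357909 0.03996065 0.01040755]
(499, 806, 3)
```

View pics/over.png

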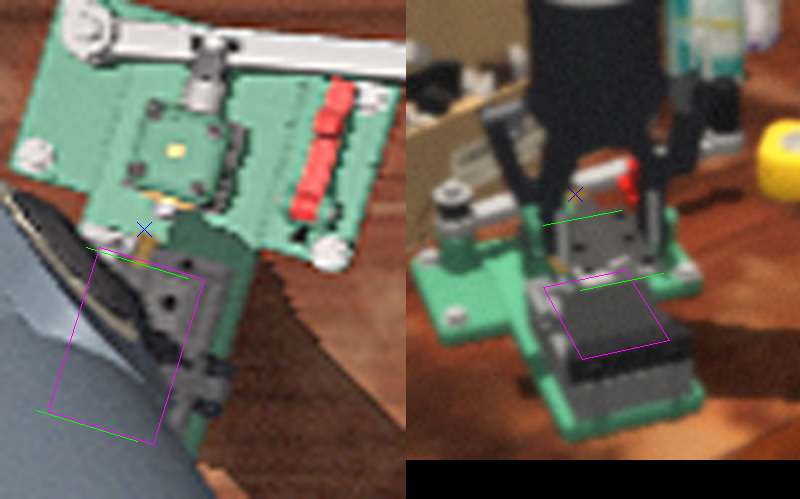

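Run:
```python
from m import *
o=arm.observe(); P=tri((236+148/5.8-.5,150+250/5.8-.5),(225+152/4-.5,170+265/4-.5))
print(P,loc(P),'tcp loc',loc(o['tcp_pos']),o['tcp_pos'])
```

```text
[0.54307296 0.24250691 0.05512178] [0.04978058 0.0088363  0.05512178] tcp loc [-0.00014427 -0.00049839  0.09312068] [0.49257139 0.24791237 0.09312068]
```

The view shows the hinge has swung nose-down about 40° around the pinch axis, with the pin head at z≈0.055. It pivots easily, so lowering it gently into the pocket should level it against the slot floor, and I'll check forces on the way.

move_arm:
  targets:
    - {"travel": [0, 0, -0.15], "twist": [0, 0, 0], "fingers": 0.2}
    - {"travel": [0, 0, -0.25], "twist": [0, 0, 0], "fingers": 0.2}
    - {"travel": [0, 0, -0.35], "twist": [0, 0, 0], "fingers": 0.2}
    - {"travel": [0, 0, -0.45], "twist": [0, 0, 0], "fingers": 0.2}
    - {"travel": [0, 0, -0.55], "twist": [0, 0, 0], "fingers": 0.2}
  squeeze: 35

```text
clock: 8.88
tcp_pos: [0.4921, 0.2484, 0.0649]
eef_rot: [0.989, -0.145, -0.0, 0.0]
ft_force: [0.5, 0.8, -2.7]
finger_gap: 0.55
finger_force: 62.5
```

move_arm:
  targets:
    - {"travel": [0, 0, -0.1], "twist": [0, 0, 0], "fingers": 0.2}
    - {"travel": [0, 0, -0.2], "twist": [0, 0, 0], "fingers": 0.2}
    - {"travel": [0, 0, -0.28], "twist": [0, 0, 0], "fingers": 0.2}
    - {"travel": [0, 0, -0.36], "twist": [0, 0, 0], "fingers": 0.2}

```text
clock: 9.38
tcp_pos: [0.4922, 0.2484, 0.0471]
eef_rot: [0.989, -0.145, 0.0, 0.0]
ft_force: [0.1, 0.7, -3.2]
finger_gap: 0.554
finger_force: 62.5
```

```bash
python3 st.py
python3 - <<'E'
from m import *
a=crop(T,(236,150,306,236),5.5,[]); b=crop(S,(225,190,325,285),4.1,[])
h=max(a.shape[0],b.shape[0]); q=[cv2.copyMakeBorder(i,0,h-i.shape[0],0,0,0) for i in(a,b)]; o=np.hstack(q)
cv2.imwrite('pics/over2.png',o[:,:800,::-1])
E
```

```text
t9.38 tcp [0.4922 0.2484 0.0471] closeline 73.3 tilt z [ 0. -0. -1.] F [ 0.1  0.7 -3.2] T [-0.    0.06 -0.01] gap 47.1mm ff 62.5 j [-0.34  0.52 -0.27  1.98  0.21  0.68 -2.6 ]
```

move_arm:
  targets:
    - {"travel": [0, 0, -0.04], "twist": [0, 0, 0], "fingers": 0.2}
    - {"travel": [0, 0, -0.08], "twist": [0, 0, 0], "fingers": 0.2}
    - {"travel": [0, 0, -0.11], "twist": [0, 0, 0], "fingers": 0.2}
    - {"travel": [0, 0, -0.11], "twist": [0, 0, 0], "fingers": 0.2}

```text
clock: 9.98
tcp_pos: [0.4921, 0.2483, 0.0417]
eef_rot: [0.989, -0.145, -0.0, 0.0]
ft_force: [-0.3, -0.5, -4.5]
finger_gap: 0.555
finger_force: 62.5
```

```bash
python3 st.py
python3 - <<'E'
from m import *
mt=masks(T); 
P=np.argwhere(mt['brass'][180:215,240:285])+[180,240]
print('brass px local', [ (loc(onz(T,u,v,.05))[:2]*1000).round().tolist() for v,u in P])
E
```

```text
t9.97 tcp [0.4921 0.2483 0.0417] closeline 73.3 tilt z [-0. -0. -1.] F [-0.3 -0.5 -4.5] T [-0.08  0.03 -0.02] gap 47.2mm ff 62.5 j [-0.34  0.53 -0.26  1.98  0.21  0.66 -2.6 ]
brass px local [[75.0, 6.0], [44.0, 2.0], [45.0, -0.0], [41.0, 2.0], [42.0, -1.0]]
```

Run:
```python
from m import *
c=nest.copy()
segs=[([c+X*.056+Zv*.008],(0,0,255))]
a=crop(T,(246,170,306,226),6.6,segs); b=crop(S,(235,205,315,285),4.9,segs)
h=max(a.shape[0],b.shape[0]); q=[cv2.copyMakeBorder(i,0,h-i.shape[0],0,0,0) for i in(a,b)]; o=np.hstack(q); print(a.shape,b.shape)
cv2.imwrite('pics/over3.png',o[:,:800,::-1])
```

```text
(370, 396, 3) (392, 392, 3)
```

View pics/over3.png

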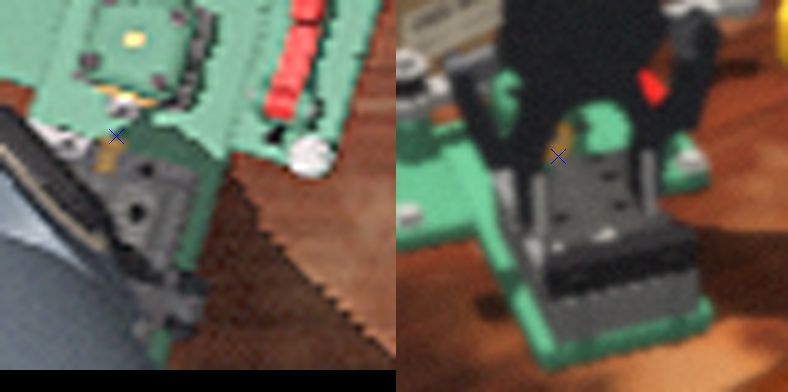

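In the picture the hinge lies between the walls with the brass pin in the slot, reaching to about 54 mm. It looks nearly level, so I'll lower it the rest of the way while watching the force.

move_arm:
  targets:
    - {"travel": [0.02, 0, -0.03], "twist": [0, 0, 0], "fingers": 0.2}
    - {"travel": [0.02, 0, -0.05], "twist": [0, 0, 0], "fingers": 0.2}
    - {"travel": [0.02, 0, -0.05], "twist": [0, 0, 0], "fingers": 0.2}

```text
clock: 10.55
tcp_pos: [0.4931, 0.2483, 0.0392]
eef_rot: [0.989, -0.145, -0.0, 0.0]
ft_force: [0.5, 0.2, -3.2]
finger_gap: 0.551
finger_force: 62.5
```

```bash
python3 st.py
```

```text
t10.55 tcp [0.4931 0.2483 0.0392] closeline 73.3 tilt z [-0. -0. -1.] F [ 0.5  0.2 -3.2] T [-0.01  0.04 -0.03] gap 46.9mm ff 62.5 j [-0.34  0.53 -0.26  1.98  0.22  0.66 -2.6 ]
```

Still no contact, so I'll go down another 2 mm.

move_arm:
  targets:
    - {"travel": [0, 0, -0.02], "twist": [0, 0, 0], "fingers": 0.2}
    - {"travel": [0, 0, -0.04], "twist": [0, 0, 0], "fingers": 0.2}
    - {"travel": [0, 0, -0.04], "twist": [0, 0, 0], "fingers": 0.2}

```text
clock: 10.92
tcp_pos: [0.4932, 0.2484, 0.0387]
eef_rot: [0.989, -0.145, 0.0, 0.0]
ft_force: [-2.8, -2.3, 9.4]
finger_gap: 0.553
finger_force: 64.0
```

```bash
python3 st.py
```

```text
t10.93 tcp [0.4932 0.2484 0.0387] closeline 73.3 tilt z [ 0.    -0.001 -1.   ] F [-2.8 -2.3  9.4] T [-0.43  0.71 -0.02] gap 47.0mm ff 64.0 j [-0.34  0.53 -0.26  1.98  0.22  0.66 -2.6 ]
```

move_arm:
  targets:
    - {"travel": [0, 0, 0.02], "twist": [0, 0, 0], "fingers": 0.0}
    - {"travel": [0, 0, 0.02], "twist": [0, 0, 0], "fingers": -0.3}
    - {"travel": [0, 0, 0.02], "twist": [0, 0, 0], "fingers": -0.35}
    - {"travel": [0, 0, 0.02], "twist": [0, 0, 0], "fingers": -0.35}
    - {"travel": [0, 0, 0.3], "twist": [0, 0, 0], "fingers": -0.35}
    - {"travel": [0, 0, 0.9], "twist": [0, 0, 0], "fingers": -0.35}
    - {"travel": [0, 0, 1.8], "twist": [0, 0, 0], "fingers": -0.35}
    - {"travel": [0, 0, 2.8], "twist": [0, 0, 0], "fingers": -0.35}
    - {"travel": [0.4, -1.2, 3.0], "twist": [0, 0, 0], "fingers": -0.1}
    - {"travel": [0.8, -2.4, 3.0], "twist": [0, 0, 0], "fingers": 0.1}
    - {"travel": [0.8, -3.6, 3.0], "twist": [0, 0, 0], "fingers": 0.3}
    - {"travel": [0.8, -4, 3.0], "twist": [0, 0, 0], "fingers": 0.3}

```text
clock: 12.42
tcp_pos: [0.5333, 0.0432, 0.1883]
eef_rot: [0.989, -0.148, 0.001, 0.001]
ft_force: [0.3, 0.6, 0.9]
finger_gap: 0.348
finger_force: 0.0
```

```bash
python3 st.py
python3 - <<'E'
from m import *
c=nest.copy()
segs=[([c+X*.056+Zv*.008],(0,0,255)),(box(c+Zv*.005,X,Y,-.04,.04,-.025,.025),(255,0,255))]
a=crop(T,(242,160,302,230),7,segs); b=crop(S,(235,205,310,280),5,segs)
h=max(a.shape[0],b.shape[0]); q=[cv2.copyMakeBorder(i,0,h-i.shape[0],0,0,0) for i in(a,b)]; o=np.hstack(q); print(o.shape)
cv2.imwrite('pics/placed.png',o[:,:800,::-1])
E
```

```text
t12.43 tcp [0.5333 0.0432 0.1883] closeline 72.9 tilt z [ 0.001 -0.002 -1.   ] F [0.3 0.6 0.9] T [-0.    0.05 -0.03] gap 29.6mm ff 0.0 j [ 0.03  0.3  -0.23  1.9   0.09  0.95 -2.11]
(490, 795, 3)
```

View pics/placed.png

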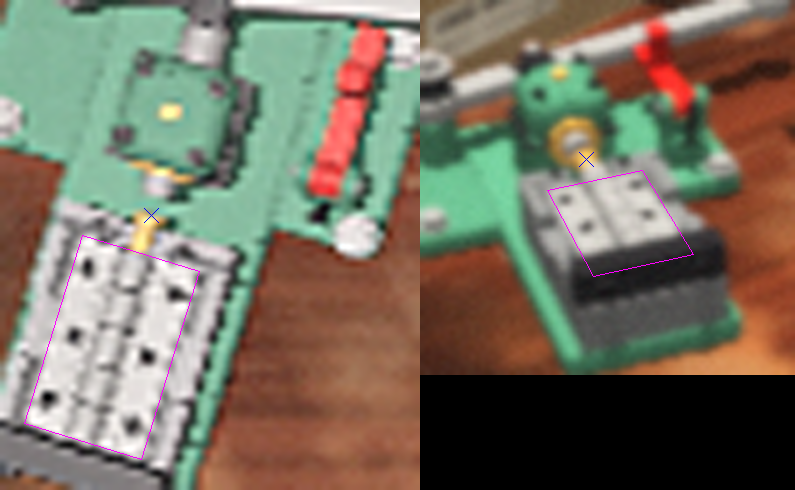

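The hinge sits flat in the pocket with the brass head at the expected mark. Next is the catch: I'll hover over the tab with the fingers about 30 mm open.

move_arm:
  targets:
    - {"travel": [0.45, 0.66, 0], "twist": [0, 0, 0], "fingers": 0.3}
    - {"travel": [0.9, 1.33, -0.5], "twist": [0, 0, 0], "fingers": 0.3}
    - {"travel": [1.34, 1.99, -1.2], "twist": [0, 0, 0], "fingers": 0.3}
    - {"travel": [1.34, 1.99, -1.7], "twist": [0, 0, 0], "fingers": 0.3}
    - {"travel": [1.34, 1.99, -1.7], "twist": [0, 0, 0], "fingers": 0.3}
    - {"travel": [1.34, 1.99, -1.7], "twist": [0, 0, 0], "fingers": 0.3}
  squeeze: 25

```text
clock: 13.28
tcp_pos: [0.6007, 0.1487, 0.1037]
eef_rot: [0.989, -0.145, 0.001, -0.0]
ft_force: [-0.3, 0.4, -0.3]
finger_gap: 0.351
finger_force: 0.0
```

```bash
cat >> st.py <<'E'
from m import loc
print('loc',loc(o['tcp_pos']).round(4))
E
python3 st.py
```

```text
t13.28 tcp [0.6007 0.1487 0.1037] closeline 73.4 tilt z [ 0.002  0.001 -1.   ] F [-0.3  0.4 -0.3] T [-0.03  0.    0.04] gap 29.8mm ff 0.0 j [-0.14  0.52 -0.24  1.78  0.16  0.85 -2.31]
loc [ 0.1319 -0.0645  0.1037]
```

move_arm:
  targets:
    - {"travel": [-0.02, 0, -0.4], "twist": [0, 0, 0], "fingers": 0.3}
    - {"travel": [-0.02, 0, -0.75], "twist": [0, 0, 0], "fingers": 0.3}
    - {"travel": [-0.02, 0, -0.92], "twist": [0, 0, 0], "fingers": 0.3}
    - {"travel": [-0.02, 0, -0.92], "twist": [0, 0, 0], "fingers": 0.3}
    - {"travel": [-0.02, 0, -0.92], "twist": [0, 0, 0], "fingers": 0.6}
    - {"travel": [-0.02, 0, -0.92], "twist": [0, 0, 0], "fingers": 0.95}
    - {"travel": [-0.02, 0, -0.92], "twist": [0, 0, 0], "fingers": 0.95}
    - {"travel": [-0.02, 0, -0.92], "twist": [0, 0, 0], "fingers": 0.95}

```text
clock: 14.38
tcp_pos: [0.6, 0.1488, 0.0571]
eef_rot: [0.989, -0.145, 0.001, -0.001]
ft_force: [1.3, 2.8, 2.0]
finger_gap: 0.13
finger_force: 27.9
```

```bash
python3 st.py
python3 - <<'E'
import numpy as np
from m import X
# arc shifts (units 50mm) for tab point, angle steps
r=np.array([.04,.02])
for th in np.arange(.15,1.86,.15):
    c,s=np.cos(th),np.sin(th); d=np.array([c*r[0]-s*r[1],s*r[0]+c*r[1]])-r
    v=(X*d[0]+np.array([0,0,d[1]]))/.05; print(round(th,2),v.round(2).tolist())
E
```

```text
t14.38 tcp [0.6    0.1488 0.0571] closeline 73.4 tilt z [ 0.002  0.001 -1.   ] F [1.3 2.8 2. ] T [ 0.48 -0.25  0.09] gap 11.0mm ff 27.9 j [-0.15  0.58 -0.22  1.81  0.18  0.76 -2.32]
loc [ 0.1312 -0.0646  0.0571]
0.15 [-0.07, 0.02, 0.12]
0.3 [-0.15, 0.04, 0.22]
0.45 [-0.24, 0.07, 0.31]
0.6 [-0.35, 0.11, 0.38]
0.75 [-0.47, 0.14, 0.44]
0.9 [-0.59, 0.18, 0.48]
1.05 [-0.72, 0.22, 0.49]
1.2 [-0.85, 0.25, 0.49]
1.35 [-0.97, 0.29, 0.47]
1.5 [-1.09, 0.33, 0.43]
1.65 [-1.21, 0.36, 0.37]
1.8 [-1.31, 0.39, 0.29]
```

The tab is pinched (gap about 12 mm). Now I'll swing it along the arc.

move_arm:
  targets:
    - {"travel": [-0.07, 0.02, 0.12], "twist": [0, 0, 0], "fingers": 0.95}
    - {"travel": [-0.15, 0.04, 0.22], "twist": [0, 0, 0], "fingers": 0.95}
    - {"travel": [-0.24, 0.07, 0.31], "twist": [0, 0, 0], "fingers": 0.95}
    - {"travel": [-0.35, 0.11, 0.38], "twist": [0, 0, 0], "fingers": 0.95}
    - {"travel": [-0.47, 0.14, 0.44], "twist": [0, 0, 0], "fingers": 0.95}

```text
clock: 15.2
tcp_pos: [0.5767, 0.1556, 0.0782]
eef_rot: [0.989, -0.145, 0.001, -0.001]
ft_force: [4.6, 4.3, -4.3]
finger_gap: 0.13
finger_force: 25.1
```

move_arm:
  targets:
    - {"travel": [-0.12, 0.04, 0.04], "twist": [0, 0, 0], "fingers": 0.95}
    - {"travel": [-0.25, 0.08, 0.05], "twist": [0, 0, 0], "fingers": 0.95}
    - {"travel": [-0.38, 0.11, 0.05], "twist": [0, 0, 0], "fingers": 0.95}
    - {"travel": [-0.5, 0.15, 0.03], "twist": [0, 0, 0], "fingers": 0.95}
    - {"travel": [-0.62, 0.19, -0.01], "twist": [0, 0, 0], "fingers": 0.95}
    - {"travel": [-0.74, 0.22, -0.07], "twist": [0, 0, 0], "fingers": 0.95}
    - {"travel": [-0.84, 0.25, -0.15], "twist": [0, 0, 0], "fingers": 0.95}

```text
clock: 16.08
tcp_pos: [0.534, 0.1683, 0.0722]
eef_rot: [0.989, -0.145, 0.001, -0.001]
ft_force: [-1.2, 3.1, 9.6]
finger_gap: 0.132
finger_force: 24.9
```

```bash
python3 st.py
cat > red.py <<'E'
from m import *
for c,n,roi in((T,'top',(270,150,312,205)),(S,'sc',(255,180,305,250))):
    P=np.argwhere(masks(c)['red'][roi[1]:roi[3],roi[0]:roi[2]])+[roi[1],roi[0]]
    if len(P): print(n,len(P),'u',P[:,1].min(),P[:,1].max(),'v',P[:,0].min(),P[:,0].max(),'mean',P.mean(0)[::-1].round(1), (np.array([loc(onz(c,u,v,.09))[0] for v,u in P]).min()).round(3) if n=='top' else '',(np.array([loc(onz(c,u,v,.09))[0] for v,u in P]).max()).round(3) if n=='top' else '')
E
python3 red.py
```

```text
t16.07 tcp [0.534  0.1683 0.0722] closeline 73.3 tilt z [ 0.002  0.001 -1.   ] F [-1.2  3.1  9.6] T [ 0.57 -0.03 -0.03] gap 11.2mm ff 24.9 j [-0.19  0.49 -0.24  1.94  0.17  0.73 -2.4 ]
loc [ 0.0624 -0.0648  0.0722]
```

move_arm:
  targets:
    - {"travel": [0, 0, 0], "twist": [0, 0, 0], "fingers": 0.6}
    - {"travel": [0, 0, 0], "twist": [0, 0, 0], "fingers": 0.3}
    - {"travel": [-0.1, 0, 0.4], "twist": [0, 0, 0], "fingers": 0.3}
    - {"travel": [-0.2, 0, 1.2], "twist": [0, 0, 0], "fingers": 0.3}
    - {"travel": [-0.2, 0, 2.2], "twist": [0, 0, 0], "fingers": 0.3}
    - {"travel": [-0.2, -1.2, 2.4], "twist": [0, 0, 0], "fingers": 0.3}
    - {"travel": [-0.2, -2.4, 2.4], "twist": [0, 0, 0], "fingers": 0.3}
    - {"travel": [-0.2, -3.6, 2.4], "twist": [0, 0, 0], "fingers": 0.3}
    - {"travel": [-0.2, -3.6, 2.4], "twist": [0, 0, 0], "fingers": 0.3}

```text
clock: 17.4
tcp_pos: [0.5229, -0.0189, 0.1918]
eef_rot: [0.989, -0.15, 0.0, 0.001]
ft_force: [-0.3, -0.1, 0.6]
finger_gap: 0.351
finger_force: 0.0
```

```bash
sed -i 's/(Sa>170)&(V>150)/(Sa>130)\&(V>110)/' m.py; python3 st.py; python3 red.py
python3 - <<'E'
from m import *
p=nest+X*.091-Y*.065+Zv*.008
for th in (0,1.4,1.8,2.2):
    c,s=np.cos(th),np.sin(th); q=lambda x,z:p+X*(c*x-s*z)+Zv*(s*x+c*z)
    print(th,'tip',proj(T,q(.063,0)).round(),proj(S,q(.063,0)).round(),'tabtop',proj(T,q(.04,.028)).round(),proj(S,q(.04,.028)).round())
E
```

```text
t17.40 tcp [ 0.5229 -0.0189  0.1918] closeline 72.7 tilt z [-0.    -0.003 -1.   ] F [-0.3 -0.1  0.6] T [-0.02 -0.02  0.  ] gap 29.8mm ff 0.0 j [ 0.12  0.27 -0.2   1.93  0.07  0.95 -1.98]
loc [ 0.1055 -0.2474  0.1918]
top 57 u 281 305 v 151 193 mean [287.2 185.8] 0.062 0.188
sc 137 u 283 292 v 203 227 mean [287.1 214. ]  
0 tip [295. 164.] [280. 215.] tabtop [292. 171.] [282. 210.]
1.4 tip [288. 180.] [286. 203.] tabtop [285. 191.] [290. 214.]
1.8 tip [285. 189.] [289. 208.] tabtop [284. 197.] [292. 221.]
2.2 tip [283. 197.] [292. 215.] tabtop [283. 201.] [293. 228.]
```

The catch reads about 1.4 rad, so it slipped back in the pads. I'll push it over from the lever side with closed fingers.

move_arm:
  targets:
    - {"travel": [0.6, 1.04, 0], "twist": [0, 0, 0], "fingers": 0.95}
    - {"travel": [1.2, 2.08, 0], "twist": [0, 0, 0], "fingers": 0.95}
    - {"travel": [1.79, 3.12, 0], "twist": [0, 0, 0], "fingers": 0.95}
    - {"travel": [1.79, 3.12, -0.6], "twist": [0, 0, 0], "fingers": 0.95}
    - {"travel": [1.79, 3.12, -1.4], "twist": [0, 0, 0], "fingers": 0.95}
    - {"travel": [1.79, 3.12, -2.1], "twist": [0, 0, 0], "fingers": 0.95}
    - {"travel": [1.79, 3.12, -2.1], "twist": [0, 0, 0], "fingers": 0.95}

```text
clock: 18.58
tcp_pos: [0.6106, 0.1441, 0.083]
eef_rot: [0.99, -0.144, -0.003, 0.001]
ft_force: [0.3, 0.6, 0.4]
finger_gap: 0.029
finger_force: 0.0
```

move_arm:
  targets:
    - {"travel": [-0.15, 0.05, 0], "twist": [0, 0, 0], "fingers": 0.95}
    - {"travel": [-0.3, 0.09, 0], "twist": [0, 0, 0], "fingers": 0.95}
    - {"travel": [-0.45, 0.14, 0], "twist": [0, 0, 0], "fingers": 0.95}
    - {"travel": [-0.6, 0.18, 0], "twist": [0, 0, 0], "fingers": 0.95}
    - {"travel": [-0.75, 0.23, 0], "twist": [0, 0, 0], "fingers": 0.95}
    - {"travel": [-0.9, 0.27, 0], "twist": [0, 0, 0], "fingers": 0.95}
    - {"travel": [-1.05, 0.32, 0], "twist": [0, 0, 0], "fingers": 0.95}
    - {"travel": [-1.05, 0.32, 0], "twist": [0, 0, 0], "fingers": 0.95}

```text
clock: 19.58
tcp_pos: [0.56, 0.1597, 0.0858]
eef_rot: [0.99, -0.144, -0.0, 0.0]
ft_force: [0.7, 0.6, -0.2]
finger_gap: 0.023
finger_force: 0.0
```

```bash
python3 st.py; python3 red.py
```

```text
t19.57 tcp [0.56   0.1597 0.0858] closeline 73.4 tilt z [-0. -0. -1.] F [ 0.7  0.6 -0.2] T [-0.01  0.    0.01] gap 1.9mm ff 0.0 j [-0.17  0.5  -0.23  1.88  0.16  0.78 -2.35]
loc [ 0.0898 -0.0656  0.0858]
top 7 u 291 300 v 151 154 mean [296.  151.4] 0.179 0.188
sc 109 u 286 295 v 213 228 mean [290.4 221.3]
```

The catch is now open at about 2.2 rad. I'll retreat and measure the grip.

move_arm:
  targets:
    - {"travel": [0.1, 0, 0.5], "twist": [0, 0, 0], "fingers": 0.95}
    - {"travel": [0.1, 0, 1.5], "twist": [0, 0, 0], "fingers": 0.6}
    - {"travel": [0, -0.8, 2.2], "twist": [0, 0, 0], "fingers": 0.3}
    - {"travel": [-0.8, -1.6, 2.2], "twist": [0, 0, 0], "fingers": 0}
    - {"travel": [-1.6, -2.2, 2.2], "twist": [0, 0, 0], "fingers": 0}
    - {"travel": [-1.6, -2.8, 2.2], "twist": [0, 0, 0], "fingers": 0}

```text
clock: 20.52
tcp_pos: [0.478, 0.0182, 0.1959]
eef_rot: [0.989, -0.145, -0.001, 0.0]
ft_force: [0.8, 0.2, -0.1]
finger_gap: 0.496
finger_force: 0.0
```

```bash
python3 st.py; python3 red.py
python3 - <<'E'
from m import *
for c,n,roi in((T,'top',(312,145,340,175)),(S,'sc',(292,180,318,212))):
    h=cv2.cvtColor(c['img'],cv2.COLOR_RGB2HSV)[roi[1]:roi[3],roi[0]:roi[2]]
    for th in(60,75):
        m=big((cv2.cvtColor(c['img'],cv2.COLOR_RGB2GRAY)<th).astype(np.uint8),roi); P=np.argwhere(m)
        print(n,th,len(P),'u',P[:,1].min(),P[:,1].max(),'v',P[:,0].min(),P[:,0].max(),P.mean(0)[::-1].round(2))
    print('\n'.join(' '.join('%3d'%x for x in r) for r in cv2.cvtColor(c['img'],cv2.COLOR_RGB2GRAY)[roi[1]:roi[3],roi[0]:roi[2]]))
E
```

```text
t20.52 tcp [0.478  0.0182 0.1959] closeline 73.3 tilt z [-0.001 -0.001 -1.   ] F [ 0.8  0.2 -0.1] T [ 0.   -0.07 -0.  ] gap 42.1mm ff 0.0 j [ 0.07  0.2  -0.22  2.02  0.05  0.93 -2.04]
loc [ 0.0519 -0.2247  0.1959]
top 88 u 281 303 v 183 201 mean [285.4 192.3] 0.042 0.096
sc 118 u 286 295 v 213 228 mean [290.4 220.8]  
top 60 51 u 323 332 v 156 167 [327.53 161.84]
top 75 213 u 312 339 v 150 170 [326.52 156.99]
 78  77  76  71  74  73  77  81  76  78  77  73  77  78  73  76  79  91  99 104 118 121 124 123 119 121 123 119
 71  72  76  72  64  68  71  74  81  75  77  80  78  81  75  74  72  85 102 117 123 126 118 124 126 124 123 126
 78  70  69  68  64  68  68  67  68  72  78  70  66  71  73  70  66  73  93 110 121 120 122 118 119 123 125 122
 75  71  74  67  71  66  69  69  75  69  74  73  71  71  72  74  72  73  89 103 111 115 123 125 124 122 120 120
 79  77  76  78  79  81  81  86  80  78  79  80  81  79  78  79  76  81  84  93 103 117 122 122 128 123 117 111
 76  74  73  74  72  70  75  79  82  80  80  75  83  87  81  95  92  96  94  96  98 110 119 124 120 118 113 100
 65  59  67  66
[... 5392 characters left out ...]
 206 178 152 147 150 142 136 134 126 110  88  70  72  80 122 200 223 227 228
201 209 219 220 219 215 211 202 183 144 123 122 117 112 113 108  90  81  78  73  89 156 212 227 228 228
220 217 216 207 199 186 163 144 133 116 109 108 108 105 100 100  96  89  83  80 107 179 219 226 228 228
206 196 179 161 145 132 112 106 109 107 109 109 108 106 101  96  95  91  89  89 115 173 210 222 225 227
151 134 128 115 110 105 102 100 110 113 120 118 115 105 100  93  90  86  85  84 105 157 188 203 216 222
106 101 102  98  97 101 106 113 116 119 120 113 113  98  88  79  74  70  76  78 102 147 173 184 197 206
 91  89  88  87  93  97 105 110 109 111 109 105  91  80  73  68  65  67  69  71  97 138 161 173 180 188
```

Run:
```python
from m import *
for v in(159.5,160.2,161):
    P=onz(T,327.3,v,.099); G=P.copy(); G[2]=.078; print(P.round(4),loc(P).round(4),'scene',proj(S,G).round(1))
# two-view with axis: find (x,y) st scene u=304.2 & top u
P=onz(T,(312+10.5+20)/2*0+327.3,160.2,.099)
# lever pivot from top ring
L=onz(T,236+(103.5)/7-.5,150+33.5/7-.5,.075); print('pivot',L.round(4),loc(L).round(4),'dist',np.linalg.norm((P-L)[:2]))
```

```text
[0.6282 0.0514 0.099 ] [ 0.1863 -0.1498  0.099 ] scene [304.2 195.6]
[0.6263 0.0514 0.099 ] [ 0.1844 -0.1503  0.099 ] scene [304.6 195.9]
[0.6241 0.0514 0.099 ] [ 0.1823 -0.151   0.099 ] scene [305.1 196.1]
pivot [0.6454 0.266  0.075 ] [0.141  0.0607 0.075 ] dist 0.2154867665206499
```

The grip is at (0.627, 0.0514), 215 mm from the pivot as expected. I'll turn the fingers to close along the pull direction and go there.

move_arm:
  targets:
    - {"travel": [0.3, 0.07, 0], "twist": [0, 0, 9.2], "fingers": 0}
    - {"travel": [0.6, 0.14, 0], "twist": [0, 0, 18.4], "fingers": 0}
    - {"travel": [0.9, 0.2, 0], "twist": [0, 0, 27.6], "fingers": 0}
    - {"travel": [1.2, 0.27, 0], "twist": [0, 0, 36.8], "fingers": 0}
    - {"travel": [1.5, 0.33, 0], "twist": [0, 0, 46], "fingers": 0}
    - {"travel": [1.8, 0.4, 0], "twist": [0, 0, 55.2], "fingers": 0}
    - {"travel": [2.1, 0.46, 0], "twist": [0, 0, 64.4], "fingers": 0}
    - {"travel": [2.4, 0.53, 0], "twist": [0, 0, 73.6], "fingers": 0}
    - {"travel": [2.7, 0.6, 0], "twist": [0, 0, 82.8], "fingers": 0}
    - {"travel": [2.98, 0.66, -0.4], "twist": [0, 0, 91.7], "fingers": 0}
    - {"travel": [2.98, 0.66, -0.8], "twist": [0, 0, 91.7], "fingers": 0}
    - {"travel": [2.98, 0.66, -0.8], "twist": [0, 0, 91.7], "fingers": 0}

```text
clock: 22.42
tcp_pos: [0.6277, 0.0523, 0.1533]
eef_rot: [0.794, 0.608, -0.002, -0.001]
ft_force: [-0.7, -0.4, 0.2]
finger_gap: 0.501
finger_force: 0.0
```

```bash
python3 st.py; python3 red.py
```

```text
t22.43 tcp [0.6277 0.0523 0.1533] closeline 165.0 tilt z [-0.005 -0.001 -1.   ] F [-0.7 -0.4  0.2] T [-0.01  0.03  0.  ] gap 42.5mm ff 0.0 j [ 0.19  0.52 -0.48  1.7   0.27  0.99 -0.64]
loc [ 0.1854 -0.149   0.1533]
top 95 u 281 309 v 151 201 mean [286.5 190.5] 0.042 0.19
sc 116 u 286 295 v 213 228 mean [290.4 220.9]
```

move_arm:
  targets:
    - {"travel": [0, 0, -0.6], "twist": [0, 0, 0], "fingers": 0}
    - {"travel": [0, 0, -1.2], "twist": [0, 0, 0], "fingers": 0}
    - {"travel": [0, 0, -1.6], "twist": [0, 0, 0], "fingers": 0}
    - {"travel": [0, 0, -1.8], "twist": [0, 0, 0], "fingers": 0}
    - {"travel": [0, 0, -1.82], "twist": [0, 0, 0], "fingers": 0}
  squeeze: 60

```text
clock: 23.25
tcp_pos: [0.6298, 0.0524, 0.0648]
eef_rot: [0.793, 0.609, 0.0, -0.0]
ft_force: [0.6, -0.6, 0.6]
finger_gap: 0.501
finger_force: 0.0
```

move_arm:
  targets:
    - {"travel": [0, 0, 0], "twist": [0, 0, 0], "fingers": 0.3}
    - {"travel": [0, 0, 0], "twist": [0, 0, 0], "fingers": 0.7}
    - {"travel": [0, 0, 0], "twist": [0, 0, 0], "fingers": 0.9}
    - {"travel": [0, 0, 0], "twist": [0, 0, 0], "fingers": 0.9}

```text
clock: 23.75
tcp_pos: [0.6291, 0.0528, 0.0662]
eef_rot: [0.793, 0.609, -0.0, -0.0]
ft_force: [-3.8, 0.8, 5.9]
finger_gap: 0.268
finger_force: 58.8
```

```bash
python3 st.py
python3 - <<'E'
import numpy as np
r=np.array([-.0185,-.2146])
for a in(.05,.1,.15,.2,.25,.3,.33,.36,.38,.4,.42):
    c,s=np.cos(a),np.sin(a); print(a,((np.array([c*r[0]+s*r[1],-s*r[0]+c*r[1]])-r)/.05).round(2))
E
```

```text
t23.75 tcp [0.6291 0.0528 0.0662] closeline 165.0 tilt z [-0.001 -0.    -1.   ] F [-3.8  0.8  5.9] T [ 0.01  0.92 -0.  ] gap 22.8mm ff 58.8 j [ 0.16  0.62 -0.44  1.76  0.34  0.83 -0.69]
loc [ 0.1866 -0.1481  0.0662]
0.05 [-0.21  0.02]
0.1 [-0.43  0.06]
0.15 [-0.64  0.1 ]
0.2 [-0.85  0.16]
0.25 [-1.05  0.22]
0.3 [-1.25  0.3 ]
0.33 [-1.37  0.35]
0.36 [-1.49  0.41]
0.38 [-1.57  0.44]
0.4 [-1.64  0.48]
0.42 [-1.72  0.52]
```

Gripped. Now pulling along the arc.

move_arm:
  targets:
    - {"travel": [-0.21, 0.02, 0.03], "twist": [0, 0, 0], "fingers": 0.9}
    - {"travel": [-0.43, 0.06, 0.03], "twist": [0, 0, 0], "fingers": 0.9}
    - {"travel": [-0.64, 0.1, 0.03], "twist": [0, 0, 0], "fingers": 0.9}
    - {"travel": [-0.85, 0.16, 0.03], "twist": [0, 0, 0], "fingers": 0.9}
    - {"travel": [-1.05, 0.22, 0.03], "twist": [0, 0, 0], "fingers": 0.9}
    - {"travel": [-1.15, 0.26, 0.03], "twist": [0, 0, 0], "fingers": 0.9}

```text
clock: 24.6
tcp_pos: [0.5736, 0.0648, 0.0665]
eef_rot: [0.793, 0.609, 0.002, 0.001]
ft_force: [8.7, -1.6, -10.7]
finger_gap: 0.257
finger_force: 59.2
```

```bash
cat >> st.py <<'E'
d=o['tcp_pos'][:2]-[.6455,.266]; print('lever est',(np.radians(265.07)-np.arctan2(d[1],d[0])%(2*np.pi)).round(4),'r',np.hypot(*d).round(4))
E
python3 st.py
```

```text
t24.60 tcp [0.5736 0.0648 0.0665] closeline 165.0 tilt z [ 0.005  0.    -1.   ] F [  8.7  -1.6 -10.7] T [-0.16 -1.85  0.01] gap 21.9mm ff 59.2 j [ 0.15  0.55 -0.45  1.9   0.33  0.76 -0.74]
loc [ 0.1301 -0.1526  0.0665]
lever est 0.2573 r 0.2136
```

move_arm:
  targets:
    - {"travel": [-0.1, 0.04, -0.02], "twist": [0, 0, 0], "fingers": 0.9}
    - {"travel": [-0.18, 0.07, -0.03], "twist": [0, 0, 0], "fingers": 0.9}
    - {"travel": [-0.26, 0.11, -0.03], "twist": [0, 0, 0], "fingers": 0.9}
    - {"travel": [-0.32, 0.14, -0.03], "twist": [0, 0, 0], "fingers": 0.9}
    - {"travel": [-0.32, 0.14, -0.03], "twist": [0, 0, 0], "fingers": 0.9}

```text
clock: 25.32
tcp_pos: [0.5589, 0.0708, 0.0663]
eef_rot: [0.794, 0.609, 0.002, 0.003]
ft_force: [7.4, -2.1, -2.1]
finger_gap: 0.26
finger_force: 60.0
```

```bash
python3 st.py
```

```text
t25.32 tcp [0.5589 0.0708 0.0663] closeline 165.0 tilt z [ 0.007 -0.001 -1.   ] F [ 7.4 -2.1 -2.1] T [-0.53 -1.5   0.01] gap 22.1mm ff 60.0 j [ 0.14  0.53 -0.45  1.93  0.33  0.75 -0.76]
loc [ 0.1143 -0.1511  0.0663]
lever est 0.3313 r 0.2135
```

move_arm:
  targets:
    - {"travel": [-0.06, 0.03, 0], "twist": [0, 0, 0], "fingers": 0.9}
    - {"travel": [-0.12, 0.06, 0], "twist": [0, 0, 0], "fingers": 0.9}
    - {"travel": [-0.12, 0.06, 0], "twist": [0, 0, 0], "fingers": 0.9}

```text
clock: 25.8
tcp_pos: [0.5534, 0.0734, 0.0663]
eef_rot: [0.794, 0.608, 0.002, 0.003]
ft_force: [8.0, -3.7, -2.5]
finger_gap: 0.26
finger_force: 60.0
```

```bash
python3 st.py
```

```text
t25.80 tcp [0.5534 0.0734 0.0663] closeline 165.0 tilt z [ 0.007 -0.002 -1.   ] F [ 8.  -3.7 -2.5] T [-0.67 -1.71  0.05] gap 22.1mm ff 60.0 j [ 0.14  0.52 -0.45  1.95  0.33  0.74 -0.77]
loc [ 0.1083 -0.1502  0.0663]
lever est 0.36 r 0.2135
```

move_arm:
  targets:
    - {"travel": [-0.06, 0.03, 0], "twist": [0, 0, 0], "fingers": 0.9}
    - {"travel": [-0.08, 0.04, 0], "twist": [0, 0, 0], "fingers": 0.9}
    - {"travel": [-0.08, 0.04, 0], "twist": [0, 0, 0], "fingers": 0.9}

```text
clock: 26.28
tcp_pos: [0.5521, 0.074, 0.0664]
eef_rot: [0.794, 0.608, 0.004, 0.005]
ft_force: [15.2, -6.0, -7.7]
finger_gap: 0.265
finger_force: 59.6
```

```bash
python3 st.py
```

```text
t26.27 tcp [0.5521 0.074  0.0664] closeline 164.9 tilt z [ 0.012 -0.002 -1.   ] F [15.2 -6.  -7.7] T [-1.2  -2.96  0.02] gap 22.6mm ff 59.6 j [ 0.14  0.52 -0.45  1.95  0.34  0.73 -0.78]
loc [ 0.1069 -0.15    0.0664]
lever est 0.3665 r 0.2135
```

move_arm:
  targets:
    - {"travel": [-0.05, 0.025, 0], "twist": [0, 0, 0], "fingers": 0.9}
    - {"travel": [-0.05, 0.025, 0], "twist": [0, 0, 0], "fingers": 0.9}
    - {"travel": [-0.05, 0.025, 0], "twist": [0, 0, 0], "fingers": 0.9}
    - {"travel": [-0.05, 0.025, 0], "twist": [0, 0, 0], "fingers": 0.9}
  squeeze: 70

```text
clock: 26.88
tcp_pos: [0.5513, 0.0744, 0.0665]
eef_rot: [0.794, 0.608, 0.005, 0.005]
ft_force: [19.0, -7.3, -10.0]
finger_gap: 0.256
finger_force: 69.1
```

```bash
python3 st.py
python3 - <<'E'
from m import *
s=np.arange(.03,.07,.002)
for y in(-.001,.002):
    q=np.array([proj(T,nest+X*t+Y*y+Zv*.014) for t in s],np.float32); r=cv2.remap(T['img'],q[:,:1],q[:,1:],cv2.INTER_LINEAR)[:,0]
    print(' '.join('%d:%d/%d/%d'%(t*1000,*p) for t,p in zip(s,r)))
E
python3 red.py
```

```text
t26.88 tcp [0.5513 0.0744 0.0665] closeline 164.8 tilt z [ 0.015 -0.002 -1.   ] F [ 19.   -7.3 -10. ] T [-1.45 -3.77  0.01] gap 21.8mm ff 69.1 j [ 0.13  0.51 -0.45  1.96  0.34  0.73 -0.78]
loc [ 0.1059 -0.1498  0.0665]
lever est 0.371 r 0.2135
30:212/208/206 32:205/202/201 34:204/201/204 36:205/203/209 38:237/222/166 40:242/218/153 42:211/199/183 44:213/210/208 46:211/209/208 48:210/205/203 50:210/206/203 52:213/209/206 54:219/214/212 56:214/210/207 58:210/206/203 60:211/207/204 62:215/210/208 64:215/211/208 66:214/210/208 68:210/206/207 70:211/205/207
30:213/209/207 32:206/202/201 34:205/202/204 36:216/205/192 38:243/218/159 40:244/216/153 42:229/208/175 44:217/216/219 46:217/215/214 48:217/213/210 50:216/212/209 52:217/212/210 54:218/212/211 56:213/205/205 58:191/186/184 60:206/201/199 62:225/219/218 64:227/221/218 66:223/219/217 68:221/217/218 70:218/216/220
top 98 u 271 309 v 151 201 mean [285.7 189. ] 0.042 0.18
sc 104 u 286 295 v 213 229 mean [290.5 221.2]
```

The brass head shows only its 4 mm thickness between barrel and plunger, so the pin is home. I'm holding the lever with about 20 N and handing in.

```bash
python3 -c "
from station import arm; print(arm.hand_in())"
```

```text
the job is handed in; nothing more can be done
None
```

I handed the job in with the hinge flat in the pocket, the catch open at its rest, the pin fully home by camera and force readings, and the lever still held at about 20 N; the hand-in gave no verdict.

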